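# Turn and tilt the work-instruction tablet to the work plate

## Robot

A 6-joint arm with a two-finger parallel gripper is mounted at the origin on the work surface. World frame = base frame: x ahead of the robot, y to its left, z up, the work surface at z = 0. Lengths are in m, angles in rad, forces in N, time in s.
With the tool pointing down it reaches from about 0.275 to 0.75 m from the base axis. Payload 10.2 kg.
Tool frame: the origin (TCP) lies midway between the tips of the shut fingers; the grasp point (between the pads) lies 19 mm behind it (env.hold_point_z is the distance from the TCP to the grasp point, in m); z points along the fingers, y is the line along which they close (so a half turn about z gives the same grasp; the last joint's range is limited). The gripper opens to 85 mm and grips with 20 to 120 N. Pads are 22 mm wide; open, the fingers measure 114 mm over their backs; the gripper's body (76 mm by 85 mm) begins 54 mm behind the grasp point. The pads swing forward as they close: fully open they stand 13 mm farther back than shut.
Start: joints at [-1.384, 0.313, 1.498, -0, 1.331, -0.223], TCP at [0.209, -0.482, 0.231] pointing down, gripper open.
Joint ranges: [-2.94, 2.94], [-0.97, 2.17], [0.19, 2.56], [-1.23, 4.37], [0.02, 3.11], [-2.88, 2.88]. Speed limits (rad/s): [2.39, 2.39, 3.01, 3.14, 3.14, 3.14].

## Interface

Orientations are given as a unit quaternion [x, y, z, w].
In Python, from bench import env, kinematics, monitor, eyes, job gives the robot as it stands. The module is installed in compiled form; this text tells all that it offers. Calls block until the motion is done:
- env.reach(position, orientation): joint-space move of the TCP to a pose.
- env.movel(position, velocity=0.15, frame=None, guard=None): straight line of the TCP; frame=None keeps the orientation; velocity is the mean speed in m/s. With guard (N) it stops when the force on the tool has changed by that much, and returns True; else False.
- env.set_joints(angles): joint-space move.
- env.release() and env.close_gripper(effort=None): open the fingers fully, or close them until they stop; effort is the grip in N (None keeps the last).
- env.hold(seconds).
- kinematics.ik(position, orientation): joint angles nearest the present ones, or None.
- monitor.sense(): the state.
- eyes.grab_frame(name): name is "scene" or "side" or "wrist"; returns a dict with "frame" (400x640x3 uint8, red, green, blue), "mtx" (3x3 intrinsics, pixels), "view" (4x4, takes a point from world to camera coordinates). Camera axes: x right, y down, z forward; pixel columns grow to the right and rows downward; lengths in m; the calibration is good to about 2 mm. A picture is of the moment at which its call begins. There is no depth.
A pose or a line that the arm cannot do raises env.MotionError and nothing moves.
- job.hand_in(): hands the job in; it is judged then, once.
The state is a dict: "clock": time; "joints": joint angles; "qvel": joint speeds; "joint_efforts": joint torques, N m; "position": TCP position; "ee_rot": TCP orientation; "contact_force": force on the tool from outside, world axes, zero at the start; "ft_torque": the same for the moment, N m; "finger_gap": opening from 0.0 (shut) to 1.0 (fully open); "gripper_force": force on a finger pad.
Only numpy, scipy, OpenCV 4.12 (cv2) and the standard library are available. Lean on these libraries where they do the work, as an engineer would, in place of code of your own. Each camera call takes 0.05 s, during which the arm holds its last target. There are 200 camera calls.

## Task

The tablet on the swivel stand shows the work instructions, but it points past the worker's place and lies too far back. Swivel it until its screen faces the middle of the bare metal work plate, and raise it until it leans back 25 degrees from upright; let go and leave it standing so, with the other things on the bench left where they are.

Things in the scene. Friction and masses are not known exactly. Their poses are not given: they have to be found in the camera images.
- stand: Fixed round foot of the tablet stand, dark steel, 130 mm diameter, column to 70 mm height; origin at the centre of the foot's underside on the table. The swivel axis is vertical through the origin. Its x axis is the way the screen faces when joint swivel reads 0.
- swivel (a joint): Angle (rad) of the tablet's aluminium fork about the stand's vertical axis; 0 = screen faces along the stand's x axis, positive = counter-clockwise from above. Range -1.2 to 1.2, stiff friction (about 0.25 N m), stays where it is left.
- tablet (a joint): Angle (rad) by which the tablet leans back from upright, away from the side its screen faces; 0 = upright, 0.436 = 25 degrees. Range 0 to 0.96, stiff friction (about 0.55 N m), stays where it is left.
- pivot (a point): Point where the tilt axis crosses the swivel axis, 110 mm above the table; turns with the swivel: its x axis is the horizontal direction the screen faces, y to its left, z up. The tilt axis is its y axis.
- top_edge (a point): Middle of the tablet's top edge, 140 mm from the tilt axis. The tablet is a black slab 200 mm wide, 150 mm high and 14 mm thick with a grey back; the screen with pale pictures is on its +x face. Its lower edge is 10 mm below the tilt axis. Axes turn with the tablet: x out of the screen, y along the edge, z up along the slab.
- work_plate: Bare flat metal work plate, 120 x 130 mm, 8 mm thick, fixed on the table on the screen's side of the stand, to its left or its right (the small green bin is on the other side); origin at the centre of its underside.
- green_bin: Small open green bin 130 x 130 mm, 70 mm high, loose, with short rods in it, beside the work plate; a bystander. Origin at the centre of its underside.
- yellow_bin: Open yellow bin 220 x 290 mm, 100 mm high, loose, on the left of the table; a bystander. Origin at the centre of its underside.
- jar: Closed jar with a green cap, 84 mm diameter, 150 mm high, loose, on the right; a bystander. Origin at the centre of its underside.
- tin: Round open dark tin, 90 mm diameter, 40 mm high, loose, on the robot's side of the stand; a bystander. Origin at the centre of its underside.
- screwdriver: Screwdriver lying on the table on the robot's side of the stand, under 35 mm high, loose; a bystander. Origin under its middle, its x axis along it.
There are look-alikes about, which are no part of the job. Of the things shaped like the work_plate, the metal one is meant.

How it is judged:
At the end, for the whole second after the job is handed in: The middle of the work plate lies straight ahead of the screen, within 24 mm sideways of the vertical plane through the swivel axis in which the screen faces (about 7 degrees); the tablet leans back 25 degrees from upright, within 6 degrees (joint 0.331 to 0.541 rad); both joints are at rest (y of work_plate in the frame of pivot between -0.024 and 0.024 m and x of work_plate in the frame of pivot above 0.1 m and value of joint tablet between 0.331 and 0.541 rad and velocity of joint tablet between -0.03 and 0.03 rad/s and velocity of joint swivel between -0.03 and 0.03 rad/s); the robot touches nothing.
It fails at once if the small green bin is moved more than 30 mm (distance of green_bin from where it was at the start of the episode above 0.03 m).
It fails at once if the yellow bin is moved more than 30 mm (distance of yellow_bin from where it was at the start of the episode above 0.03 m).
It fails at once if the jar is moved more than 30 mm (distance of jar from where it was at the start of the episode above 0.03 m).
It fails at once if the tin is moved more than 30 mm (distance of tin from where it was at the start of the episode above 0.03 m).
It fails at once if the screwdriver is moved more than 30 mm (distance of screwdriver from where it was at the start of the episode above 0.03 m).
It also fails if it takes over 35 s, if anything falls off the work surface, if the arm or the gripper's body presses on something with over 40 N, if the wrist force passes 120 N, or if a joint passes its speed limit or range.

## Working session

There is one attempt and no reset: what is moved stays moved. The work goes in short steps, each a Python script; the robot and the scene stay as the last script left them, time stands still between calls to the robot, and variables do not carry over. Pictures are saved under pics/ and viewed, at most 10 in all, crops included, and the job is handed in when it is done.

```bash
mkdir -p pics; cat > h.py <<'E'
from bench import env, kinematics, monitor, eyes, job
import numpy as np, cv2
def snap(name, fn):
    f=eyes.grab_frame(name); im=cv2.cvtColor(f["frame"],cv2.COLOR_RGB2BGR)
    cv2.imwrite(f"pics/{fn}.png",im); np.savez(f"pics/{fn}.npz",K=f["mtx"],V=f["view"]); return im
def ray(fn,uv):
    d=np.load(f"pics/{fn}.npz"); K,V=d["K"],d["V"]; R,t=V[:3,:3],V[:3,3]
    return -R.T@t, R.T@np.linalg.inv(K)@np.array([*uv,1.])
def onz(fn,uv,z):
    o,d=ray(fn,uv); return o+d*(z-o[2])/d[2]
def proj(fn,P):
    d=np.load(f"pics/{fn}.npz"); c=d["V"]@np.array([*P,1.]); p=d["K"]@c[:3]; return p[:2]/p[2]
E
python3 - <<'E'
from h import *
a=snap("scene","scene0"); b=snap("side","side0")
for n in("scene0","side0"):
    o,_=ray(n,(0,0)); print(n,o, onz(n,(320,200),0))
E
```

```text
scene0 [ 1.56781993 -0.0733552   0.92381411] [ 0.24801123 -0.07298005  0.        ]
side0 [ 0.89361897 -1.01043514  1.27843737] [0.46246418 0.04583376 0.        ]
```

View pics/scene0.png

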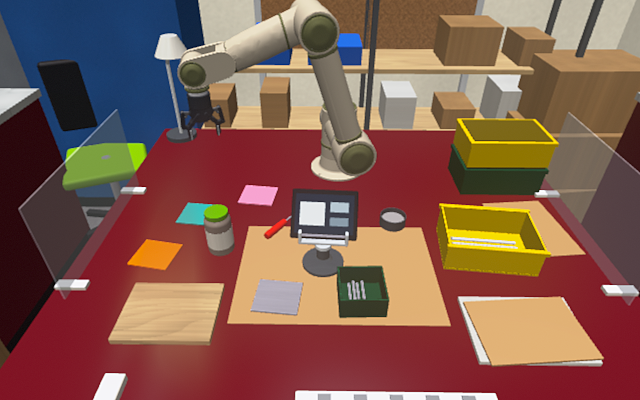

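View pics/side0.png

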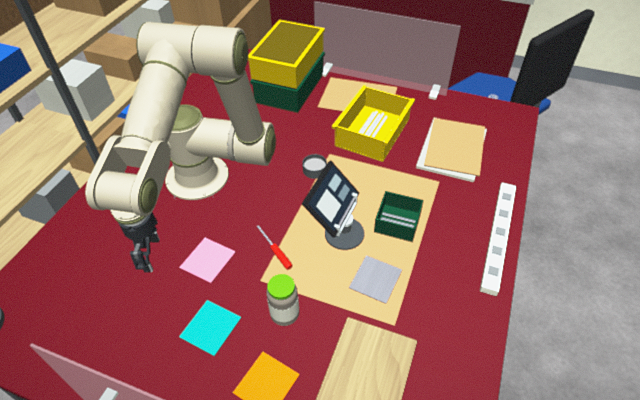

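The scene view shows the tablet at about (325,215), its foot at (322,262), the metal plate at (277,297), the green bin at (362,291), the tin at (392,218), the screwdriver at (278,227) and the jar at (218,230). I'll enlarge both views to read the corners.

```bash
python3 - <<'E'
import cv2
a=cv2.imread("pics/scene0.png")[170:330,190:420]; b=cv2.imread("pics/side0.png")[140:310,240:440]
cv2.imwrite("pics/sc_c.png",cv2.resize(a,None,fx=3.4,fy=3.4,interpolation=cv2.INTER_CUBIC))
cv2.imwrite("pics/sd_c.png",cv2.resize(b,None,fx=3.5,fy=3.5,interpolation=cv2.INTER_CUBIC))
E
```

```text
(no output)
```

View pics/sc_c.png

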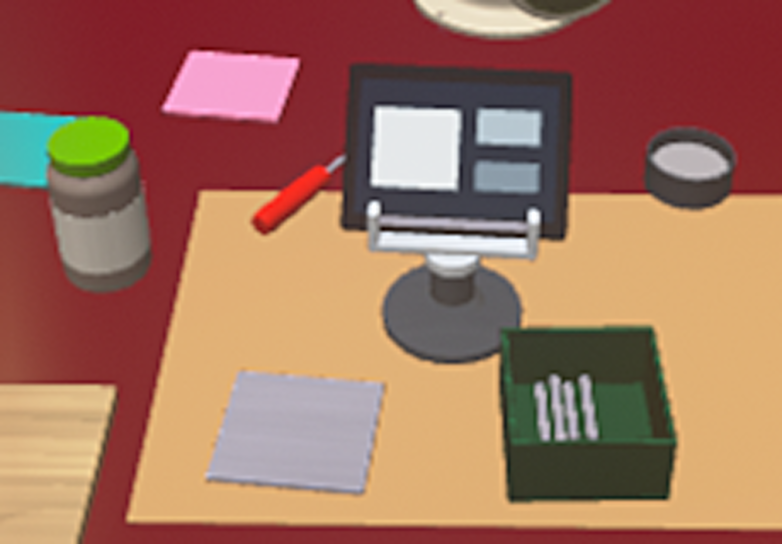

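View pics/sd_c.png

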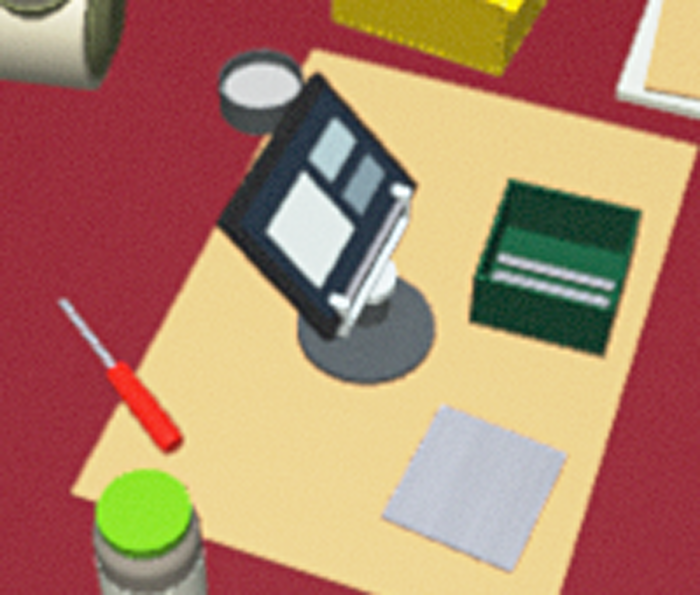

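```bash
python3 - <<'E'
from h import *
from scipy.optimize import least_squares
S=lambda p:(190+p[0]/3.4,170+p[1]/3.4); D=lambda p:(240+p[0]/3.5,140+p[1]/3.5)
for nm,f,n,pl in (("sc",S,"scene0",[(240,371),(384,382),(363,492),(207,480)]),("sd",D,"side0",[(445,405),(567,457),(513,571),(383,518)])):
    q=np.array([onz(n,f(p),.008)[:2] for p in pl]); print("plate",nm,q.mean(0),np.linalg.norm(q-np.roll(q,1,0),axis=1))
print("foot sc",onz("scene0",S((452,312)),.01),"sd",onz("side0",D((366,328)),.01))
print("foot width", onz("scene0",S((383,312)),.01)-onz("scene0",S((521,312)),.01))
# corners: (y,z) along tablet ; top-right(-y) , top-left(+y), bottom-left, bottom-right
C=[(-.1,.14),(.1,.14),(.1,-.01),(-.1,-.01)]
obs=[("scene0",S(p)) for p in [(349,66),(571,73),(567,238),(343,230)]]+[("side0",D(p)) for p in [(220,222),(318,73),(414,185),(335,338)]]
def pts(v,off=.007):
    x,y,h,t=v; ex=np.array([np.cos(h),np.sin(h),0]);ey=np.array([-np.sin(h),np.cos(h),0]);ez=np.array([0,0,1.])
    n=np.cos(t)*ex+np.sin(t)*ez; up=np.cos(t)*ez-np.sin(t)*ex
    return [np.array([x,y,.11])+n*off+a*ey+b*up for a,b in C]
def r(v):
    P=pts(v); return np.concatenate([proj(n,P[i%4])-np.array(uv) for i,(n,uv) in enumerate(obs)])
s=least_squares(r,[.5,-.08,0,.7]); print(s.x,np.round(s.fun,1)); print(np.round(pts(s.x,0),3))
for nm,f,n,z,p in (("tin","S","scene0",.04,(691,160)),("tin","D","side0",.04,(260,82)),("jarcap","S","scene0",.15,(88,140)),("jarcap","D","side0",.15,(145,512)),
 ("sdr","S","scene0",.015,(262,222)),("sdr","S","scene0",.015,(342,160)),("sdr","D","side0",.015,(62,300)),("sdr","D","side0",.015,(174,443)),
 ("bin","S","scene0",.07,(503,330)),("bin","S","scene0",.07,(652,328)),("bin","S","scene0",.07,(675,440)),("bin","S","scene0",.07,(508,448)),("ybin","S","scene0",.1,(840,120))):
    print(nm,f,onz(n,eval(f)(p),z).round(3))
E
```

```text
plate sc [ 0.73940314 -0.19073975] [0.12229393 0.12716288 0.12135513 0.12704022]
plate sd [ 0.73889592 -0.1987346 ] [0.13049977 0.11699868 0.12510301 0.1174954 ]
foot sc [ 0.59772198 -0.0621581   0.01      ] sd [ 0.59351203 -0.07149318  0.01      ]
foot width [ 0.0019142  -0.12645673  0.        ]
[ 0.59140023 -0.06323565 -0.04871599  0.7986231 ] [-0.6 -1.1  0.  -0.8 -0.2  0.3 -1.6 -0.2 -0.3 -0.3 -1.  -1.9  2.2 -1.3
  0.9  0.4]
[[ 0.486 -0.158  0.208]
 [ 0.496  0.042  0.208]
 [ 0.603  0.036  0.103]
 [ 0.594 -0.163  0.103]]
tin S [0.404 0.179 0.04 ]
tin D [0.393 0.171 0.04 ]
jarcap S [ 0.527 -0.392  0.15 ]
jarcap D [ 0.528 -0.4    0.15 ]
sdr S [ 0.478 -0.249  0.015]
sdr S [ 0.376 -0.176  0.015]
sdr D [ 0.316 -0.143  0.015]
sdr D [ 0.479 -0.254  0.015]
bin S [ 0.683 -0.02   0.07 ]
bin S [0.678 0.106 0.07 ]
bin S [0.802 0.11  0.07 ]
bin S [ 0.812 -0.02   0.07 ]
ybin S [0.416 0.317 0.1  ]
```

```bash
cat >> h.py <<'E'
from scipy.spatial.transform import Rotation as Rn
PV=np.array([.592,-.066]); PL=np.array([.739,-.195])
def q(h,flip=1):
    y=flip*np.array([-np.sin(h),np.cos(h),0]); z=np.array([0,0,-1.]); return Rn.from_matrix(np.c_[np.cross(y,z),y,z]).as_quat()
def at(h,lx,ly,z):
    c,s=np.cos(h),np.sin(h); return [PV[0]+c*lx-s*ly, PV[1]+s*lx+c*ly, z]
def st():
    s=monitor.sense(); print(round(s["clock"],2),np.round(s["position"],4),np.round(s["contact_force"],1),round(s["finger_gap"],2))
E
python3 - <<'E'
from h import *
h=-.05
js=[kinematics.ik(at(h,-.16,.08,.19),q(h,f)) for f in(1,-1)]; print(np.round(js,2))
f=1 if abs(js[0][5])<abs(js[1][5]) else -1
env.close_gripper(40); 
env.movel([.209,-.482,.30],.25)
env.reach(at(h,-.16,.08,.30),q(h,f)); st()
env.movel(at(h,-.16,.08,.185),.15); st()
print(f,env.movel(at(h,-.10,.08,.185),.03,guard=1.5)); st()
p=monitor.sense()["position"][:2]-PV; print("local x",p@[np.cos(h),np.sin(h)])
snap("side","s1")
E
```

```text
[[-0.22  0.16  1.81 -0.    1.17 -1.74]
 [-0.22  0.16  1.81 -0.    1.17  1.4 ]]
3.28 [0.4363 0.0214 0.2998] [ 0.1 -0.5 -0. ] 0.0
4.2 [0.4366 0.0217 0.1857] [-0.4 -1.2  0. ] -0.0
-1 True
5.61 [0.4825 0.0198 0.1845] [-0.2  0.2  1. ] 0.0
local x -0.11368368479673198
```

Contact came at local x = -0.1137, against a predicted -0.114. Next I follow the swivel arc.

```bash
python3 - <<'E'
from h import *
for h in np.linspace(-.05,-.69,9)[1:]:
    env.movel(at(h,-.113,.08,.185),.06,q(h,-1))
st()
env.movel(at(h,-.15,.08,.185),.15)
st()
a=snap("scene","sc2")[150:320,210:410]; b=snap("side","sd2")[140:310,240:440]
cv2.imwrite("pics/c2.png",np.hstack([cv2.resize(i,(400*170//170,340),interpolation=cv2.INTER_CUBIC) for i in(a,b)]))
E
```

```text
8.33 [0.5556 0.0675 0.185 ] [0.8 0.8 0.9] 0.0
8.73 [0.5275 0.091  0.1854] [ 0.6  0.3 -0.5] -0.0
```

View pics/c2.png

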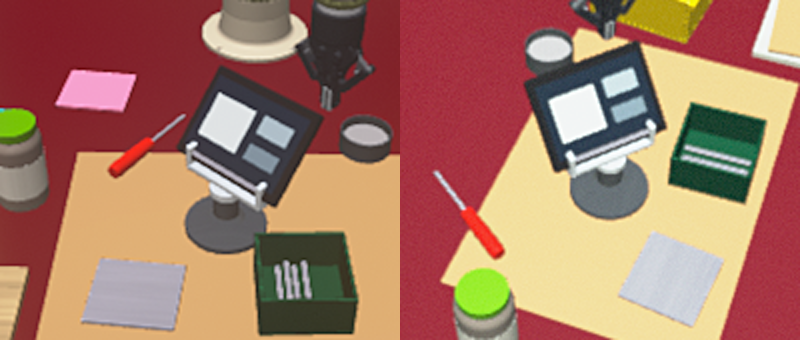

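The tablet now points toward the plate. In the scene crop its corners are at about (218,67), (323,113), (280,206) and (180,152). I'll refit the pose, then raise the tilt from behind the middle.

```bash
cat >> h.py <<'E'
from scipy.optimize import least_squares
C=[(-.1,.14),(.1,.14),(.1,-.01),(-.1,-.01)]
def fit(a,b,na,nb,g,free=True):
    obs=[(na,(210+u/2,150+v/2)) for u,v in a]+[(nb,(240+u/2,140+v/2)) for u,v in b]
    def r(v):
        x,y,h,t=v if free else (*PV,*v); ex=np.array([np.cos(h),np.sin(h),0]);ey=np.array([-np.sin(h),np.cos(h),0]);ez=np.array([0,0,1.])
        n=np.cos(t)*ex+np.sin(t)*ez; up=np.cos(t)*ez-np.sin(t)*ex
        P=[np.array([x,y,.11])+n*.007+i*ey+j*up for i,j in C]
        return np.concatenate([proj(m,P[i%4])-np.array(uv) for i,(m,uv) in enumerate(obs)])
    s=least_squares(r,[*PV,*g] if free else g); print(s.x.round(3),np.round(s.fun,1)); return s.x
E
python3 - <<'E'
from h import *
a=[(218,67),(323,113),(280,206),(180,152)]; b=[(125,80),(237,42),(266,127),(150,172)]
fit(a,b,"sc2","sd2",[-.7,.8]); fit(a,b,"sc2","sd2",[-.7,.8],False)
print(np.arctan2(*(PL-PV)[::-1]))
E
```

```text
[ 0.589 -0.06  -0.721  0.76 ] [ 0.5 -2.5  0.4 -0.2 -2.5 -0.1 -2.8 -2.2 -0.8 -0.5  0.6 -3.3  1.3 -1.
  3.2 -0.1]
[-0.727  0.812] [ 0.1 -1.3 -0.4  1.2 -4.6  0.6 -4.6 -1.8 -1.2  0.9  0.4 -1.8  1.9  0.5
  3.4  1.3]
-0.7202730000630624
```

```bash
python3 - <<'E'
from h import *
h=-.71
env.movel(at(h,-.15,0,.185),.12,q(h,-1))
for t in [.77,.66,.55,.436]:
    env.movel(at(h,-.14*np.sin(t)-.007*np.cos(t)-.011,0,.09+.14*np.cos(t)-.007*np.sin(t)),.05); st()
z=monitor.sense()["position"][2]
env.movel(at(h,-.14,0,z),.15)
st()
a=snap("scene","sc3")[150:320,210:410]; b=snap("side","sd3")[140:310,240:440]
cv2.imwrite("pics/c3.png",np.hstack([cv2.resize(i,None,fx=2,fy=2,interpolation=cv2.INTER_CUBIC) for i in(a,b)]))
E
```

```text
10.51 [0.5044 0.0093 0.1856] [-12.3   8.5   8.1] -0.0
10.97 [0.5136 0.0013 0.1967] [-8.2  4.8  6.3] 0.0
11.43 [ 0.5233 -0.0072  0.2058] [-4.   1.3  2.4] -0.0
11.89 [ 0.5339 -0.0164  0.2137] [-2.   0.6  1.1] -0.0
12.47 [0.4865 0.0249 0.214 ] [ 0.4 -1.   0.8] -0.0
```

View pics/c3.png

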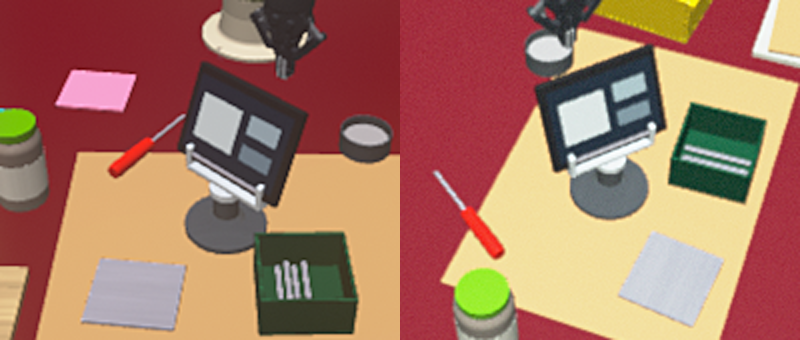

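The screen now stands steeper, with scene corners at about (203,63) and (307,102) on top and (280,206) and (180,152) below. The bin, jar and screwdriver sit where they did before. Refitting:

```bash
python3 - <<'E'
from h import *
a=[(203,63),(307,102),(280,206),(180,152)]; b=[(137,80),(253,46),(265,127),(150,172)]
fit(a,b,"sc3","sd3",[-.7,.5]); fit(a,b,"sc3","sd3",[-.7,.5],False)
# check: same bottom corners excluded -> top edge only
import h as H
a=cv2.imread("pics/sc3.png")[175:260,290:375]; b=cv2.imread("pics/sd3.png")[155:235,300:385]
cv2.imwrite("pics/c4.png",np.hstack([cv2.resize(i,(400,400),interpolation=cv2.INTER_CUBIC) for i in(a,b)]))
E
```

```text
[ 0.584 -0.057 -0.732  0.367] [-0.9 -2.7  0.1  4.2 -1.2 -0.2 -0.9 -2.5 -1.   1.9  0.2 -3.3  0.5 -1.5
  1.8 -1.1]
[-0.733  0.474] [-0.8 -1.6 -0.1  5.3 -4.5  1.5 -4.2 -1.1 -1.7  2.9 -0.6 -2.2  2.2  1.2
  3.2  1.7]
```

View pics/c4.png

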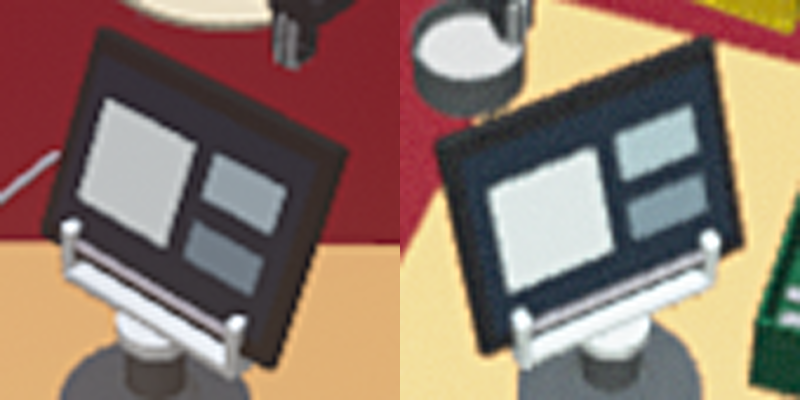

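```bash
python3 - <<'E'
from h import *
a=[((290+u*85/400)*2-420,(175+v*85/400)*2-300) for u,v in [(97,40),(326,156),(250,363),(43,238)]]
b=[((300+(u-400)*85/400)*2-480,(155+v*80/400)*2-280) for u,v in [(444,160),(715,56),(745,243),(488,355)]]
fit(a,b,"sc3","sd3",[-.7,.5]); x=fit(a,b,"sc3","sd3",[-.7,.5],False)
for P in (PV,[.595,-.069]):
  for h in (-.69,-.71,x[0]):
    d=PL-P; print(h,-np.sin(h)*d[0]+np.cos(h)*d[1])
E
```

```text
[ 0.591 -0.065 -0.757  0.335] [-3.  -3.6  0.2 -0.8  2.2  2.6 -2.3 -1.1 -0.4 -2.6  2.5 -3.2  1.2  1.4
 -1.4  0.9]
[-0.756  0.35 ] [-2.9 -3.4  0.4 -0.7  2.   2.9 -2.6 -0.9 -0.3 -2.6  2.5 -3.2  1.6  1.7
 -1.   1.3]
-0.69 -0.005919770147997466
-0.71 -0.0020091176626096663
-0.7561611179314195 0.00701735056242378
-0.69 -0.005515643649672053
-0.71 -0.0016895333477027624
-0.7561611179314195 0.007141375169854622
```

Heading is safe: the plate lies less than 8 mm sideways in every fit. The camera tilt is ambiguous, at 0.35 to 0.47, so I'll check it with a light touch on the top edge.

```bash
python3 - <<'E'
from h import *
from scipy.optimize import brentq
h=-.71; z=.214
env.movel(at(h,-.095,0,z),.1); env.hold(.3)
hit=env.movel(at(h,-.062,0,z),.015,guard=2.5); st()
lx=(np.array(monitor.sense()["position"][:2])-PV)@[np.cos(h),np.sin(h)]
print(hit,lx,"tilt",brentq(lambda t:-.14*np.sin(t)-.007*np.cos(t)-.011-lx,0,.9))
env.movel(at(h,-.15,0,z),.15); env.movel(at(h,-.15,0,.32),.2); st()
snap("scene","sc5"); snap("side","sd5")
E
```

```text
14.76 [ 0.5341 -0.0163  0.2136] [-0.6 -0.4 -0.1] 0.0
True -0.07629150366559673 tilt 0.43456426273904764
16.08 [0.4782 0.0315 0.3187] [ 0.   0.1 -0.1] -0.0
```

The touch gives a tilt of 0.435 rad. The gripper is clear of everything and the bystanders were never approached, so I'm handing in.

```bash
python3 -c "
from bench import job
print(job.hand_in())"
```

```text
the job is handed in; nothing more can be done
None
```

I handed the job in at about 16 s of the 35 s allowed, with the arm clear of everything. The tablet faces the work plate, whose middle lies under 8 mm to the side by every estimate. It leans back about 0.435 rad (25°) by touch; rougher camera fits gave 0.34–0.47 rad. The hand-in gave no verdict.

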